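# Brace the stuck jar on its board and take off the cap

## Robot

A 7-joint arm with a two-finger parallel gripper is mounted at the origin on the work surface. World frame = base frame: x ahead of the robot, y to its left, z up, the work surface at z = 0. Lengths are in m, angles in rad, forces in N, time in s.
With the tool pointing down it reaches from about 0.35 to 0.9 m from the base axis. Payload 7.2 kg.
Tool frame: the origin (TCP) lies midway between the tips of the shut fingers; the grasp point (between the pads) lies behind it (grasp_offset is the z of the grasp point in the tool frame, in m); z points along the fingers, y is the line along which they close (so a half turn about z gives the same grasp; the last joint's range is limited). The gripper opens to 85 mm and grips with 20 to 120 N. Pads are 22 mm wide; open, the fingers measure 114 mm over their backs; the gripper's body (76 mm by 85 mm) begins 54 mm behind the grasp point. The pads swing forward as they close: fully open they stand 13 mm farther back than shut.
Start: joints at [-1.186, 0.411, -0.013, 1.596, 0.006, 1.134, -0.082], TCP at [0.273, 0.562, 0.196] pointing down, gripper open.
Joint ranges: [-2.95, 2.95], [-0.29, 1.99], [-1.47, 1.44], [0.14, 2.54], [-1.03, 4.17], [0.13, 1.85], [-2.86, 2.86]. Speed limits (rad/s): [2.39, 2.39, 3.01, 3.01, 3.14, 3.14, 3.14].

## Interface

Orientations are given as a unit quaternion [x, y, z, w].
In Python, from cell import observe, camera, close_job, grasp_offset gives the robot as it stands.
- The arm moves only by the tool drive_tool, never from a script. Its argument "moves" is a list of rows, each an object with "hand": the opening, from 0 (shut) to 1 (fully open); "linear": the shift along the tool's x, y, z in mm, a list of three; "rot": the turn, a rotation vector about the tool's x, y, z in units of 8 degrees (1.0 is 8 degrees), a list of three. In form: [{"hand": hand, "linear": [x, y, z], "rot": [rx, ry, rz]}, ...]. A call has exactly 5 rows; each row shifts and turns the commanded pose from where the row before left it, along the tool's axes as they then stand; what a row does not reach is not made up. A row lasts 1/10 s, in which the tool goes at most 50 mm and 8.59 degrees, less where a joint would pass 70% of its speed; a pose out of reach is approached as far as the arm can. A call is refused whole if a number of a shift passes 50 or a number of a turn 1, either way. A call with a gripper value outside its range is refused whole. The fingers move at their own pace and stop on an object; the grip force is fixed at half the most. Time passes only in rows, so rows that do not move let the fingers close, or fill a call up. It gives the time, the measured TCP pose, the force, the opening and the grip force at its end, in the units of the state.
- observe(): the state, without advancing time (a new reading comes with each control period).
- camera(name): name is "side" or "top" or "wrist"; returns a dict with "pixels" (480x640x3 uint8, red, green, blue), "z_map" (480x640 float32, m along the optical axis (not along the pixel's ray), 0 where there is no reading), "camera_matrix" (3x3 intrinsics, pixels), "k1" (the pictures are not rectified: a ray, as slopes to the right and down, at radius r is drawn at 1 + k1 r^2 times it, then the intrinsics apply), "origin" and "rotation" of the camera in the world; the wrist camera has in their place "T_tool_cam" (4x4, takes a point from camera to tool coordinates, whose origin is the TCP and whose axes are the flange's). Camera axes: x right, y down, z forward; pixel columns grow to the right and rows downward; lengths in m; the calibration is good to about 2 mm. A picture is of the moment at which its call begins: read the wrist's pose just before it.
- close_job(): hands the job in; it is judged then, once.
The state is a dict: "time_s": time; "joint_positions": joint angles; "dq": joint speeds; "joint_torque": joint torques, N m; "eef_pos": TCP position; "orientation": TCP orientation; "ft_force": force on the tool from outside, world axes, zero at the start; "wrist_torque": the same for the moment, N m; "gripper_width": finger opening in m; "grip_force": force on a finger pad.
Only numpy, scipy, OpenCV 4.12 (cv2) and the standard library are available. Lean on these libraries where they do the work, as an engineer would, in place of code of your own. Each camera call takes 0.05 s, during which the arm holds its last target. There are 200 camera calls.

## Task

Hang the wooden fork by its eye over the steel pin so that it lies flat on the white board with its mouth around the square jar, and let go of it: it keeps the jar from turning. Then turn the tight cap anticlockwise until its threads come free, lift it straight up off the jar, and finish still holding it level just above the open mouth, a couple of centimetres clear. Leave the jar standing on the board inside the fork, do not let it spin round or lift it, and leave the other things on the counter where they are.

Things in the scene. Friction and masses are not known exactly. Their poses are not given: they have to be found in the camera images.
- stand: White board 290 x 120 x 8 mm, screwed to the counter. Origin on its underside, z up; it spans x -140 to +150 mm, y +-60 mm; top at z = 8 mm. A steel pin (12 mm diameter, 48 mm tall, rounded top) stands on it at x = -90 mm, y = 0. The jar stands on it near x = +100 mm, y = 0 (within 3 mm), its sides parallel to the board's within about 2 degrees.
- pin_top (a point): Centre of the pin's top, 56 mm above the stand's underside.
- brace: Loose dark wooden fork, 0.22 kg, plate 15 mm thick, flat on the counter at the start. Origin on its underside at the balance point, z up. Spans x -125 (eye end, 56 mm wide) to +138 mm (fork end, 108 mm wide from x = 40 mm on). Hung in place its underside lies on the board's top, its origin 90 mm from the pin towards the jar, the jar at brace x = about +100 mm, y = 0.
- brace_grip (a point): Centre of the top of the fork's upright grip block, 80 mm above the plate's underside, over the brace's origin. The block stands on the plate, 30 mm along brace x, 16 mm along y, from z = 15 to 80 mm: pinch it from above across its 16 mm.
- brace_eye (a point): Centre of the fork's eye (round through hole, 22 mm diameter) at the level of the plate's underside; brace x = -90 mm, y = 0.
- brace_mouth (a point): Centre of the fork's square mouth at the level of the underside; brace x = +98 mm, y = 0. The mouth is 72 mm wide (y +-36 mm) between two arms 18 mm wide, from x = 58 mm to its open end at x = 138 mm: about 4 mm play each side of the jar. It can be lowered from above over the capped jar.
- jar: Loose white jar, about 0.45 kg, standing on the board. Origin at the centre of its underside, z up along its axis. Square body 64 x 64 mm, 54 mm tall, with a flat shoulder, then a round neck with three thread lugs and a sprung seal under the cap. Unbraced it turns with the cap; braced it still follows up to about 8 degrees before the fork holds it.
- jar_mouth (a point): Centre of the jar's mouth, 86 mm above the jar's underside: level with the cap's top while that is screwed on, and with the sprung seal's top once it is off.
- cap: Round knurled steel screw cap, 60 mm outer diameter, 26 mm tall, 40 g. Origin at the centre of its lower rim, z up. Screwed on, its rim is 60 mm above the jar's underside, which leaves a 6 mm gap over the shoulder for fingertips. When free, the sprung seal may push it up 3 mm; it must rise 26 mm from its screwed-on height to clear the neck.
- cap_top (a point): Centre of the cap's top. Thread: turned anticlockwise seen from above (torque under 1 N m) the cap comes free after 45 to 56 degrees relative to the jar, and can then be lifted straight out; at about 84 degrees or more it meets a stop. With the braced jar's play, one turn of about 75 degrees in one grasp is right.
- containers: Bystander: stack of three interlocked blue plastic containers, 158 x 118 x 186 mm, origin at the centre of its underside.
- bowl: Bystander: steel mixing bowl, 190 mm across, 85 mm tall, origin at the centre of its underside.
- plates: Bystander: two stacked white ceramic side plates, 170 mm across, 28 mm tall, origin at the centre of its underside.
- spoon_rest: Bystander: brown bamboo spoon rest (shallow tray), 70 x 180 x 20 mm, origin at the centre of its underside.
There are look-alikes about, which are no part of the job. What is meant by the jar is not pink or purple, and is the smaller of those in its own colour.

How it is judged:
On the way, in this order (a step that is already met when the one before it is completed fails the run):
1. the fork hangs with its eye over the pin, flat on the board, its mouth around the standing jar, and is let go (horizontal distance between brace_eye and pin_top below 0.008 m and z of brace in the frame of stand below 0.014 m and angle between each of brace, jar's own z axis and vertical below 0.06 rad and y of jar in the frame of brace between -0.009 and 0.009 m and x of jar in the frame of brace between 0.08 and 0.12 m and z of jar in the frame of stand below 0.013 m and contact force between brace and the fingers below 0.1 N), for 0.2 s.
2. the cap has come free of its threads and risen at least 12 mm off its seat, the jar standing in the hung fork (z of cap in the frame of jar above 0.072 m and horizontal distance between cap and jar below 0.02 m and horizontal distance between brace_eye and pin_top below 0.008 m and z of brace in the frame of stand below 0.014 m and angle between each of brace, jar's own z axis and vertical below 0.06 rad and y of jar in the frame of brace between -0.009 and 0.009 m and x of jar in the frame of brace between 0.08 and 0.12 m and z of jar in the frame of stand below 0.013 m), for 0.05 s.
At the end, for the whole second after the job is handed in: The fingers still hold the cap, level within 11 degrees, its lower rim 3 to 60 mm above the jar's mouth and within 20 mm of its axis, nothing else touching it; the jar stands upright on the board; the fork lies flat on the board with its eye over the pin (within 8 mm) and the jar in its mouth (z of cap in the frame of jar_mouth between 0.003 and 0.06 m and horizontal distance between cap and jar_mouth below 0.02 m and angle between cap's own z axis and vertical below 0.2 rad and contact force between cap and the fingers above 2 N and contact force between cap and jar below 0.1 N and contact force between cap and brace below 0.1 N and linear speed of cap below 0.03 m/s and horizontal distance between brace_eye and pin_top below 0.008 m and z of brace in the frame of stand below 0.014 m and angle between each of brace, jar's own z axis and vertical below 0.06 rad and y of jar in the frame of brace between -0.009 and 0.009 m and x of jar in the frame of brace between 0.08 and 0.12 m and z of jar in the frame of stand below 0.013 m); the arm keeps its last pose, push and grip.
It fails at once if the jar is lifted off the board (z of jar in the frame of stand above 0.02 m).
It fails at once if the jar is tipped (angle between jar's own z axis and vertical above 0.2 rad).
It fails at once if the jar spins round (more than 23 degrees) (angle between the x axis of jar and the x axis of stand, either way round above 0.4 rad).
It fails at once if another thing on the counter (containers, bowl, plates, spoon rest) is pushed more than 30 mm (distance of any of containers, bowl, plates, spoon_rest from where it was at the start of the episode above 0.03 m).
It also fails if it takes over 54 s, if anything falls off the work surface, if the arm or the gripper's body presses on something with over 40 N, if the wrist force passes 120 N, or if a joint passes its speed limit or range.

## Working session

There is one attempt and no reset: what is moved stays moved. The work goes in short steps, Python scripts to look and compute and a tool call to move; the robot and the scene stay as the last step left them, time stands still between calls to the robot, and variables do not carry over. Pictures are saved under pics/ and viewed, at most 11 in all, crops included, and the job is handed in when it is done.

Besides the shell and the picture viewer there is one more tool, called after ">>>" by a JSON object that holds its "name" and its "arguments", one argument or row to a line. drive_tool: Moves the arm, as the interface text tells. Its arguments: {"type":"object","properties":{"moves":{"type":"array"}},"required":["moves"]}

```bash
mkdir -p pics; cat > h.py <<'E'
import numpy as np, cv2
from cell import observe, camera, close_job, grasp_offset
from scipy.spatial.transform import Rotation as R
def snap(n):
    s=observe(); c=camera(n)
    if n=="wrist":
        T=np.eye(4);T[:3,:3]=R.from_quat(s["orientation"]).as_matrix();T[:3,3]=s["eef_pos"]
        T=T@np.array(c["T_tool_cam"]);c["origin"]=T[:3,3];c["rotation"]=T[:3,:3]
    return c
def rays(c,uv):
    K=np.array(c["camera_matrix"]);uv=np.atleast_2d(uv).astype(float)
    d=(uv-[K[0,2],K[1,2]])/[K[0,0],K[1,1]];p=d.copy()
    for _ in range(15): p=d/(1+c["k1"]*(p**2).sum(1,keepdims=True))
    return np.c_[p,np.ones(len(p))]
def plane(c,uv,z):
    r=rays(c,uv)@np.array(c["rotation"]).T;o=np.array(c["origin"])
    return o+r*((z-o[2])/r[:,2])[:,None]
def cloud(c):
    v,u=np.mgrid[:480,:640];r=rays(c,np.c_[u.ravel(),v.ravel()])
    p=r*c["z_map"].reshape(-1,1);w=p@np.array(c["rotation"]).T+np.array(c["origin"])
    w[c["z_map"].ravel()==0]=np.nan
    return w.reshape(480,640,3)
def save(c,n): cv2.imwrite("pics/"+n,c["pixels"][...,::-1])
E
python3 - <<'E'
from h import *
print(observe(),grasp_offset)
for n in("top","side"):
    c=snap(n);save(c,n+"1.png");np.save(n+"1.npy",c,allow_pickle=True);print(n,c["origin"],c["camera_matrix"],c["k1"])
E
```

```text
{'time_s': 0.0, 'joint_positions': array([-1.18616025,  0.41194137, -0.01271145,  1.5971175 ,  0.00556185,
        1.13428109, -0.08219204]), 'dq': array([-0.00082701,  0.00104318,  0.00057418,  0.00038687,  0.00028327,
       -0.00044438, -0.00173158]), 'joint_torque': array([ 2.83934269e-04, -6.00624776e+01,  6.82655498e-01, -2.99412435e+01,
        1.38297482e-02,  1.06749736e-02, -2.25931478e-05]), 'eef_pos': array([0.27322096, 0.56145694, 0.19469721]), 'orientation': array([ 2.24480413e-01,  9.74478225e-01, -8.43093352e-04, -1.49284155e-04]), 'ft_force': array([-0.30273205, -0.04429616, -0.16774904]), 'wrist_torque': array([ 0.00093142, -0.03495467,  0.05170933]), 'grip_force': 0.0, 'gripper_width': 0.08502500734761728} -0.0187
top [0.41505617 0.01045698 1.29445014] [[504.42722116   0.         334.34806421]
 [  0.         504.42722116 231.66737909]
 [  0.           0.           1.        ]] -0.13913934841662814
side [-0.07103445 -0.8286995   0.76571221] [[498.93963745   0.         318.06564958]
 [  0.         498.93963745 239.03549474]
 [  0.           0.           1.        ]] -0.08664177098014508
```

View pics/top1.png

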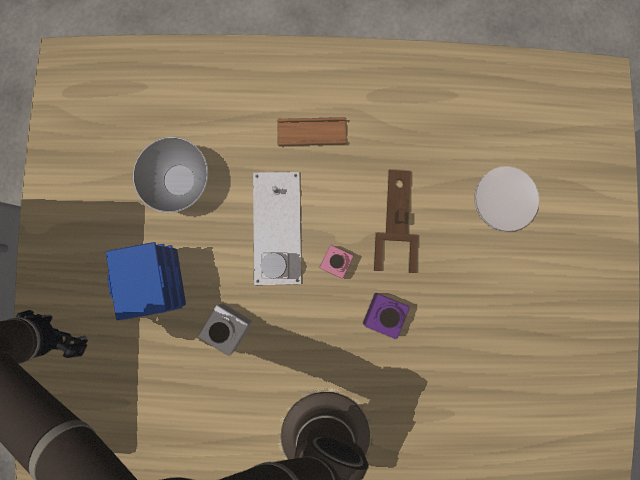

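View pics/side1.png

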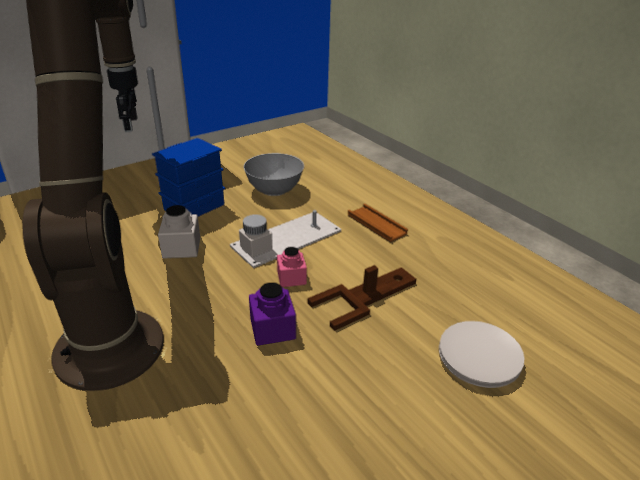

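The top view shows the board at columns 253–301, rows 171–285. The pin is near (279,190) and the capped jar near (275,265). The fork's eye is at (399,184), its grip block near (403,218) and its mouth opens downward near row 272. The side view confirms which jar is the small grey-white capped one on the board.

```bash
python3 - <<'E'
from h import *
c=np.load("top1.npy",allow_pickle=True).item();w=cloud(c);im=c["pixels"];hsv=cv2.cvtColor(im,cv2.COLOR_RGB2HSV)
def box(m,name,z):
    cs,_=cv2.findContours(m.astype(np.uint8),0,2);k=max(cs,key=cv2.contourArea)
    p=plane(c,k[:,0],z)[:,:2];b=cv2.minAreaRect((p*1000).astype(np.float32));print(name,b);return k
V,U=np.mgrid[:480,:640]
reg=lambda u0,u1,v0,v1:(U>u0)&(U<u1)&(V>v0)&(V<v1)
# board: low saturation in region
sat=hsv[...,1].astype(int);val=hsv[...,2].astype(int)
box(reg(240,315,160,295)&(sat<50),"board",.008)
# cap top
Z=w[...,2]
m=reg(250,310,235,290)&(Z>.088)&(Z<.102);p=w[m];print("cap pts",len(p),np.median(p[:,2]))
k=box(m,"cap",.094);print(cv2.minEnclosingCircle((plane(c,k[:,0],.094)[:,:2]*1000).astype(np.float32)))
m=reg(250,310,235,290)&(Z>.055)&(Z<.07);print("shoulder",m.sum());
m=reg(265,295,180,200)&(Z>.03);print("pin",m.sum(),w[m].mean(0) if m.any() else 0, w[m][:,2].max())
# fork
f=reg(360,430,160,280)&(val<100)&(hsv[...,0]<20)
fl=f&(Z>.005)&(Z<.025)
print("fork z",np.median(Z[fl]));
k=box(f&(Z<.03),"fork",.015)
blk=f&(Z>.07);print("blk",blk.sum());k=box(blk,"block",.08)
# eye: inner light region
e=reg(390,408,176,192)&(val>110);print("eye px",e.sum(),U[e].mean(),V[e].mean(),plane(c,[[U[e].mean(),V[e].mean()]],.012))
for x in np.arange(.45,.72,.02):
    q=w[fl&(abs(w[...,0]-x)<.004)]; 
    if len(q): print(round(x,2),q[:,1].min().round(4),q[:,1].max().round(4))
cv2.imwrite("pics/topz.png",cv2.resize(im[150:300,230:440,::-1],None,fx=3.8,fy=3.8,interpolation=2))
E
```

```text
Traceback (most recent call last):
  File "h.py", line 20, in cloud
    p=r*c["z_map"].reshape(-1,1);w=p@np.array(c["rotation"]).T+np.array(c["origin"])
                                   ~^~~~~~~~~~~~~~~~~~~~~~~~~~
ValueError: matmul: Input operand 1 has a mismatch in its core dimension 0, with gufunc signature (n?,k),(k,m?)->(n?,m?) (size 4 is different from 3)
```

```bash
sed -i 's/^def rays/def rot(c):\n    r=np.array(c["rotation"]);return R.from_quat(r).as_matrix() if r.size==4 else r\ndef rays/; s/np.array(c\["rotation"\]).T/rot(c).T/' h.py; cat > m1.py <<'E'
from h import *
c=np.load("top1.npy",allow_pickle=True).item();w=cloud(c);im=c["pixels"];hsv=cv2.cvtColor(im,cv2.COLOR_RGB2HSV)
def box(m,name,z):
    cs,_=cv2.findContours(m.astype(np.uint8),0,2);k=max(cs,key=cv2.contourArea)
    p=plane(c,k[:,0],z)[:,:2];b=cv2.minAreaRect((p*1000).astype(np.float32));print(name,b);return k
V,U=np.mgrid[:480,:640]
reg=lambda u0,u1,v0,v1:(U>u0)&(U<u1)&(V>v0)&(V<v1)
sat=hsv[...,1].astype(int);val=hsv[...,2].astype(int);Z=w[...,2]
print("rot",c["rotation"],"table z",np.nanmedian(Z[300:350,450:550]))
box(reg(240,315,160,295)&(sat<50),"board",.008)
m=reg(250,310,235,290)&(Z>.085)&(Z<.105);p=w[m];print("cap pts",len(p),np.median(p[:,2]))
k=box(m,"cap",.094);print(cv2.minEnclosingCircle((plane(c,k[:,0],.094)[:,:2]*1000).astype(np.float32)))
m=reg(265,295,180,200)&(Z>.03);print("pin",m.sum(),w[m].mean(0),w[m][:,2].max())
f=reg(360,430,160,280)&(val<100)&(hsv[...,0]<20)
fl=f&(Z>.005)&(Z<.025);print("fork z",np.median(Z[fl]))
box(fl,"fork",.015)
blk=f&(Z>.065);print("blk",blk.sum(),np.median(w[blk],0));box(blk,"block",.08)
e=reg(390,408,176,192)&(val>110);print("eye px",e.sum(),U[e].mean(),V[e].mean(),plane(c,[[U[e].mean(),V[e].mean()]],.012))
for x in np.arange(.42,.72,.02):
    q=w[fl&(abs(w[...,0]-x)<.004)]
    if len(q): print(round(x,2),q[:,1].min().round(4),q[:,1].max().round(4))
cv2.imwrite("pics/topz.png",cv2.resize(im[150:300,230:440,::-1],None,fx=3.8,fy=3.8,interpolation=2))
E
python3 m1.py
```

```text
rot [ 0.71680126 -0.69605181  0.03417559 -0.02323508] table z 0.0005524290797178644
board ((526.6681518554688, 140.74716186523438), (290.6213684082031, 120.87456512451172), 2.9644830226898193)
cap pts 500 0.09498294960577525
cap ((429.2353515625, 136.7974395751953), (57.06006622314453, 57.204627990722656), 1.9937596321105957)
((429.3902893066406, 136.7029571533203), 30.208507537841797)
pin 26 [0.6201519  0.14475634 0.0517904 ] 0.06450220198543755
fork z 0.015569880629068722
fork ((553.641845703125, -168.4604034423828), (110.09649658203125, 260.79852294921875), 88.33585357666016)
blk 87 [ 0.55971697 -0.16774252  0.08033002]
block ((559.7776489257812, -167.95689392089844), (29.5765323638916, 14.726899147033691), 0.9895685911178589)
eye px 40 399.25 183.625 [[ 0.64936259 -0.17210503  0.012     ]]
0.42 -0.2164 -0.2018
0.44 -0.2161 -0.1111
0.46 -0.2209 -0.1127
0.48 -0.2206 -0.1124
0.5 -0.2199 -0.113
0.52 -0.2228 -0.1143
0.54 -0.1959 -0.1404
0.56 -0.1952 -0.1412
0.58 -0.1979 -0.1415
0.6 -0.1979 -0.1416
0.62 -0.1978 -0.1425
0.64 -0.1993 -0.1434
0.66 -0.2001 -0.1436
0.68 -0.1971 -0.1442
```

View pics/topz.png

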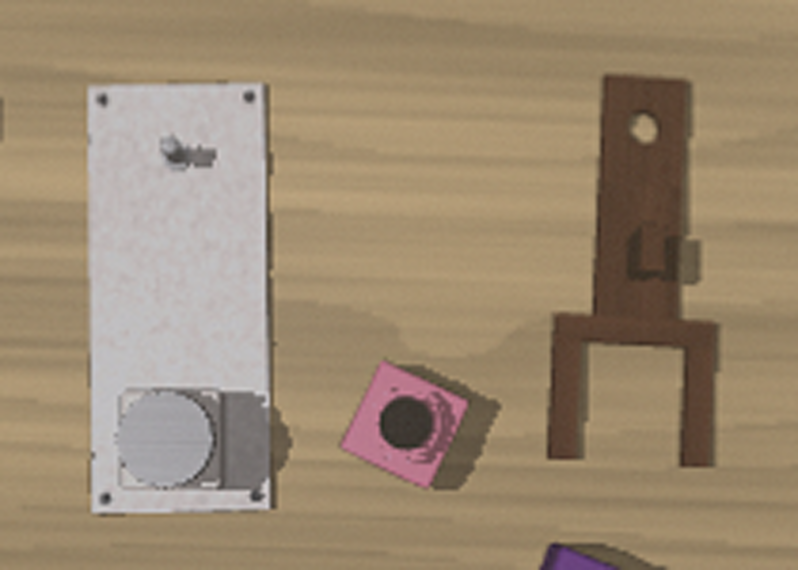

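Measured positions:

| Item | Position (m) | Check |
|---|---|---|
| Board | yaw 2.96°, 290.6 x 120.9 mm | size as given |
| Pin | (0.6216, 0.1456) | |
| Cap | (0.4294, 0.1367), z 0.095 | height as given |
| Fork block | (0.560, -0.168), top 0.080 | height as given |
| Fork | yaw about -2° | |

I'll raise the tool, turn the fingers to line up with the fork, and go across.

>>> {"name": "drive_tool", "arguments": {
  "moves": [
    {"hand": 1, "linear": [0, 0, -35], "rot": [0, 0, -1]},
    {"hand": 1, "linear": [0, 0, -35], "rot": [0, 0, -1]},
    {"hand": 1, "linear": [0, 0, -35], "rot": [0, 0, -1]},
    {"hand": 1, "linear": [-19, -44, 0], "rot": [0, 0, 0]},
    {"hand": 1, "linear": [-19, -44, 0], "rot": [0, 0, 0]}
  ]
}}

```text
time_s: 0.6
eef_pos: [0.3082, 0.4728, 0.3009]
orientation: [0.016, 1.0, 0.001, 0.0]
ft_force: [0.8, 0.3, 0.2]
gripper_width: 0.0851
grip_force: 0.0
```

>>> {"name": "drive_tool", "arguments": {
  "moves": [
    {"hand": 1, "linear": [-19, -44, 0], "rot": [0, 0, 0]},
    {"hand": 1, "linear": [-19, -44, 0], "rot": [0, 0, 0]},
    {"hand": 1, "linear": [-19, -44, 0], "rot": [0, 0, 0]},
    {"hand": 1, "linear": [-19, -44, 0], "rot": [0, 0, 0]},
    {"hand": 1, "linear": [-19, -44, 0], "rot": [0, 0, 0]}
  ]
}}

```text
time_s: 1.1
eef_pos: [0.3961, 0.2476, 0.3004]
orientation: [0.017, 1.0, -0.0, -0.0]
ft_force: [1.7, -0.8, 0.8]
gripper_width: 0.0856
grip_force: 0.0
```

>>> {"name": "drive_tool", "arguments": {
  "moves": [
    {"hand": 1, "linear": [-19, -44, 0], "rot": [0, 0, 0]},
    {"hand": 1, "linear": [-19, -44, 0], "rot": [0, 0, 0]},
    {"hand": 1, "linear": [-19, -44, 0], "rot": [0, 0, 0]},
    {"hand": 1, "linear": [-19, -44, 0], "rot": [0, 0, 0]},
    {"hand": 1, "linear": [-19, -44, 0], "rot": [0, 0, 0]}
  ]
}}

```text
time_s: 1.6
eef_pos: [0.4835, 0.0246, 0.3006]
orientation: [0.017, 1.0, 0.0, 0.0]
ft_force: [1.8, 0.4, 0.4]
gripper_width: 0.0853
grip_force: 0.0
```

>>> {"name": "drive_tool", "arguments": {
  "moves": [
    {"hand": 1, "linear": [-20, -46, 0], "rot": [0, 0, 0]},
    {"hand": 1, "linear": [-20, -46, 0], "rot": [0, 0, 0]},
    {"hand": 1, "linear": [-20, -46, 0], "rot": [0, 0, 0]},
    {"hand": 1, "linear": [-20, -46, 0], "rot": [0, 0, 0]},
    {"hand": 1, "linear": [0, 0, 0], "rot": [0, 0, 0]}
  ]
}}

```text
time_s: 2.1
eef_pos: [0.5568, -0.1671, 0.2998]
orientation: [0.021, 1.0, -0.002, -0.001]
ft_force: [-0.3, -0.4, 0.4]
gripper_width: 0.0854
grip_force: 0.0
```

```bash
python3 - <<'E'
from h import *
s=observe();print(s["eef_pos"],s["orientation"],s["joint_positions"])
c=snap("wrist");save(c,"w1.png");w=cloud(c);Z=w[...,2];im=c["pixels"]
hsv=cv2.cvtColor(im,cv2.COLOR_RGB2HSV)
f=(hsv[...,2]<110)&(abs(w[...,1]+.168)<.08)&(w[...,0]>.4)
for n,m,z in(("block",f&(Z>.068)&(Z<.09),.08),("plate",f&(Z>.008)&(Z<.022),.015)):
    if m.sum()<50: print(n,m.sum());continue
    cs,_=cv2.findContours(m.astype(np.uint8),0,2);k=max(cs,key=cv2.contourArea)
    print(n,cv2.minAreaRect((plane(c,k[:,0],z)[:,:2]*1000).astype(np.float32)),np.nanmedian(Z[m]))
E
```

```text
[ 0.55676087 -0.16712291  0.29979745] [ 2.13728043e-02  9.99769156e-01 -2.13554725e-03 -5.26746884e-04] [-0.17716087  0.27804284  0.49523058  1.5807766  -0.13063466  1.31667949
  1.86291356]
block ((561.3698120117188, -170.16082763671875), (14.932893753051758, 29.926504135131836), 87.57099914550781) 0.08023314766716638
plate ((555.0777587890625, -169.82394409179688), (108.27342987060547, 262.4910888671875), 88.50508880615234) 0.015426140231995206
```

View pics/w1.png

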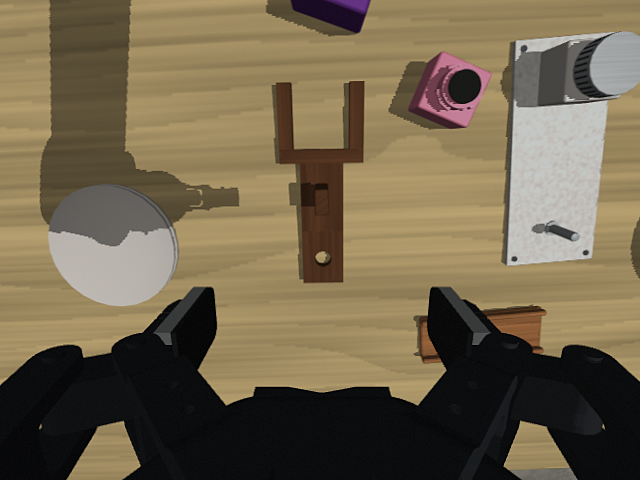

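The wrist view shows the fork plainly: block at (321,199), eye at (323,258), mouth pointing away. It puts the block at (0.5614, -0.1702), within 2 mm of the top view. I'll descend onto it.

>>> {"name": "drive_tool", "arguments": {
  "moves": [
    {"hand": 1, "linear": [-4, -2, 40], "rot": [0, 0, 0]},
    {"hand": 1, "linear": [0, 0, 45], "rot": [0, 0, 0]},
    {"hand": 1, "linear": [0, 0, 45], "rot": [0, 0, 0]},
    {"hand": 1, "linear": [0, 0, 40], "rot": [0, 0, 0]},
    {"hand": 1, "linear": [0, 0, 0], "rot": [0, 0, 0]}
  ]
}}

```text
time_s: 2.65
eef_pos: [0.5569, -0.1588, 0.1255]
orientation: [0.016, 1.0, 0.001, -0.005]
ft_force: [0.0, -0.1, 0.0]
gripper_width: 0.0854
grip_force: 0.0
```

>>> {"name": "drive_tool", "arguments": {
  "moves": [
    {"hand": 1, "linear": [0, 0, 30], "rot": [0, 0, 0]},
    {"hand": 1, "linear": [0, 0, 30], "rot": [0, 0, 0]},
    {"hand": 1, "linear": [0, 0, 25], "rot": [0, 0, 0]},
    {"hand": 1, "linear": [0, 0, 4], "rot": [0, 0, 0]},
    {"hand": 1, "linear": [0, 0, 0], "rot": [0, 0, 0]}
  ]
}}

```text
time_s: 3.15
eef_pos: [0.5615, -0.1611, 0.0428]
orientation: [0.017, 1.0, 0.0, 0.0]
ft_force: [-0.5, -0.8, 0.5]
gripper_width: 0.0852
grip_force: 0.0
```

>>> {"name": "drive_tool", "arguments": {
  "moves": [
    {"hand": 1, "linear": [0, -8, 2], "rot": [0, 0, 0]},
    {"hand": 1, "linear": [0, 0, 0], "rot": [0, 0, 0]},
    {"hand": 0.5, "linear": [0, 0, 0], "rot": [0, 0, 0]},
    {"hand": 0, "linear": [0, 0, 0], "rot": [0, 0, 0]},
    {"hand": 0, "linear": [0, 0, 0], "rot": [0, 0, 0]}
  ]
}}

```text
time_s: 3.65
eef_pos: [0.5607, -0.1694, 0.0399]
orientation: [0.017, 1.0, 0.0, 0.0]
ft_force: [-0.9, 0.1, 1.2]
gripper_width: 0.0438
grip_force: 0.0
```

>>> {"name": "drive_tool", "arguments": {
  "moves": [
    {"hand": 0, "linear": [0, 0, 0], "rot": [0, 0, 0]},
    {"hand": 0, "linear": [0, 0, 0], "rot": [0, 0, 0]},
    {"hand": 0, "linear": [0, 0, 0], "rot": [0, 0, 0]},
    {"hand": 0, "linear": [0, 0, 0], "rot": [0, 0, 0]},
    {"hand": 0, "linear": [0, 0, 0], "rot": [0, 0, 0]}
  ]
}}

```text
time_s: 4.15
eef_pos: [0.5606, -0.1694, 0.0398]
orientation: [0.017, 1.0, 0.0, 0.0]
ft_force: [-0.4, 0.6, 4.8]
gripper_width: 0.0135
grip_force: 58.9
```

>>> {"name": "drive_tool", "arguments": {
  "moves": [
    {"hand": 0, "linear": [0, 0, -10], "rot": [0, 0, 0]},
    {"hand": 0, "linear": [0, 0, -30], "rot": [0, 0, 0]},
    {"hand": 0, "linear": [0, 0, -40], "rot": [0, 0, 0]},
    {"hand": 0, "linear": [0, 0, -40], "rot": [0, 0, 0]},
    {"hand": 0, "linear": [0, 0, -20], "rot": [0, 0, 0]}
  ]
}}

```text
time_s: 4.65
eef_pos: [0.5615, -0.1703, 0.1832]
orientation: [0.017, 1.0, -0.0, 0.002]
ft_force: [0.4, 0.0, -3.2]
gripper_width: 0.0138
grip_force: 59.0
```

>>> {"name": "drive_tool", "arguments": {
  "moves": [
    {"hand": 0, "linear": [4, 25, 0], "rot": [0, 0, 0]},
    {"hand": 0, "linear": [4, 30, 0], "rot": [0, 0, 0]},
    {"hand": 0, "linear": [4, 35, 0], "rot": [0, 0, 0]},
    {"hand": 0, "linear": [4, 35, 0], "rot": [0, 0, 0]},
    {"hand": 0, "linear": [4, 35, 0], "rot": [0, 0, 0]}
  ]
}}

```text
time_s: 5.15
eef_pos: [0.5453, -0.0079, 0.1797]
orientation: [0.017, 1.0, -0.0, -0.0]
ft_force: [0.7, 0.7, -2.5]
gripper_width: 0.0135
grip_force: 59.0
```

>>> {"name": "drive_tool", "arguments": {
  "moves": [
    {"hand": 0, "linear": [4, 35, 0], "rot": [0, 0, 0]},
    {"hand": 0, "linear": [4, 35, 0], "rot": [0, 0, 0]},
    {"hand": 0, "linear": [4, 35, 0], "rot": [0, 0, 0]},
    {"hand": 0, "linear": [4, 30, 0], "rot": [0, 0, 0]},
    {"hand": 0, "linear": [4, 14, 0], "rot": [0, 0, 0]}
  ]
}}

```text
time_s: 5.65
eef_pos: [0.5302, 0.1439, 0.1795]
orientation: [0.015, 1.0, 0.0, -0.0]
ft_force: [-0.3, 0.7, -2.2]
gripper_width: 0.0136
grip_force: 59.0
```

>>> {"name": "drive_tool", "arguments": {
  "moves": [
    {"hand": 0, "linear": [0, 0, 0], "rot": [0, 0, -0.3]},
    {"hand": 0, "linear": [0, 0, 0], "rot": [0, 0, -0.3]},
    {"hand": 0, "linear": [0, 0, 0], "rot": [0, 0, 0]},
    {"hand": 0, "linear": [0, 0, 0], "rot": [0, 0, 0]},
    {"hand": 0, "linear": [0, 0, 0], "rot": [0, 0, 0]}
  ]
}}

```text
time_s: 6.15
eef_pos: [0.531, 0.14, 0.1796]
orientation: [-0.024, 1.0, -0.0, -0.0]
ft_force: [0.7, -1.3, -2.1]
gripper_width: 0.0133
grip_force: 59.0
```

```bash
cat > m2.py <<'E'
from h import *
import sys
tag=sys.argv[1]
s=observe();e=s["eef_pos"];print(e,s["orientation"],"yaw",R.from_quat(s["orientation"]).as_matrix()[:,1],s["joint_positions"].round(2))
for n in("wrist","top"):
    c=snap(n);save(c,n+tag+".png");w=cloud(c);Z=w[...,2];im=c["pixels"]
    np.save(n+tag+".npy",c,allow_pickle=True)
    hsv=cv2.cvtColor(im,cv2.COLOR_RGB2HSV)
    zt=e[2]-.0398+.015  # plate top height
    m=(abs(Z-zt)<.008)&(abs(w[...,1]-e[1])<.09)&(abs(w[...,0]-e[0])<.2)&(hsv[...,2]<120)&(hsv[...,1]>60)
    q=w[m];print(n,"plate",m.sum(),np.median(Z[m]) if m.any() else 0)
    if m.sum()<100: continue
    A=np.c_[q[:,:2],np.ones(len(q))];print(" tilt slopes",np.linalg.lstsq(A,q[:,2],rcond=None)[0][:2])
    cs,_=cv2.findContours(m.astype(np.uint8),0,2);k=max(cs,key=cv2.contourArea)
    print(" rect",cv2.minAreaRect((plane(c,k[:,0],zt)[:,:2]*1000).astype(np.float32)))
    mc=(Z>.085)&(Z<.105)&(hsv[...,1]<60)&(np.hypot(w[...,0]-.43,w[...,1]-.136)<.05)
    if mc.sum()>50:
        k=max(cv2.findContours(mc.astype(np.uint8),0,2)[0],key=cv2.contourArea);print(" cap",cv2.minEnclosingCircle((plane(c,k[:,0],.094)[:,:2]*1000).astype(np.float32)))
    mp=(Z>.03)&(Z<.07)&(np.hypot(w[...,0]-.6216,w[...,1]-.1456)<.02)
    if mp.sum()>5: print(" pin",mp.sum(),np.median(w[mp],0))
E
python3 m2.py 2
```

```text
[0.53103199 0.14000629 0.17958535] [-2.40170899e-02  9.99711541e-01 -9.90914330e-05 -6.57183250e-05] yaw [-4.80203370e-02  9.98846339e-01 -1.94968973e-04] [-0.62  0.3   0.34  1.82 -0.12  1.04  1.39]
wrist plate 24808 0.1549966582309769
 tilt slopes [1.12582967e-03 1.95344836e-05]
 rect ((475.52850341796875, 136.04127502441406), (155.40695190429688, 108.08602142333984), 2.7427635192871094)
 cap ((430.5289001464844, 135.20008850097656), 30.37372398376465)
top plate 700 0.15538514310898466
 tilt slopes [-0.00127739  0.00048403]
 rect ((463.6391906738281, 102.76373291015625), (136.44224548339844, 38.56754684448242), 3.3411340713500977)
 cap ((432.187255859375, 117.81208038330078), 21.516456604003906)
```

View pics/wrist2.png

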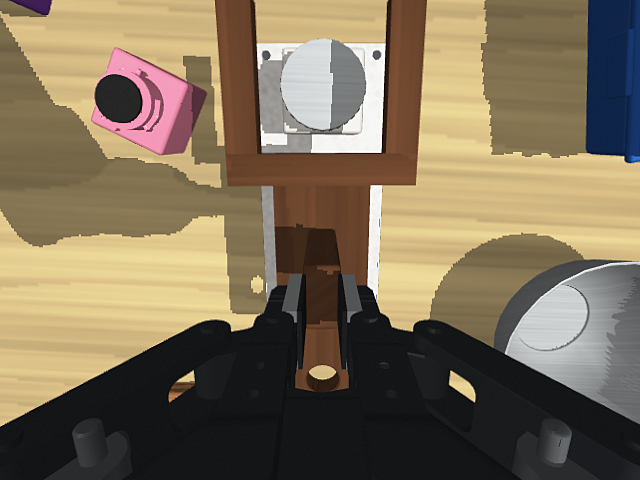

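The fork hangs level (tilt about 0.001). Its mouth frames the cap at (323,85), and the eye shows at (323,378). Next I'll compare the board's centre line with the fork's in this same view.

```bash
cat > m3.py <<'E'
from h import *
import sys
c=np.load(sys.argv[1],allow_pickle=True).item();zt=float(sys.argv[2])
w=cloud(c);Z=w[...,2];hsv=cv2.cvtColor(c["pixels"],cv2.COLOR_RGB2HSV)
V,U=np.mgrid[:480,:640]
wh=(hsv[...,1]<40)&(abs(Z-.008)<.006)&(U>240)&(U<400)
B=[]
for lo in(0,1):
    pts=[]
    for v in range(55,290,4):
        u=np.where(wh[v])[0]
        if len(u)<4: continue
        uu=u.max()+.5 if lo else u.min()-.5
        pts.append((uu,v))
    p=plane(c,pts,.008)[:,:2]
    for _ in range(3):
        f=np.polyfit(p[:,0],p[:,1],1);r=p[:,1]-np.polyval(f,p[:,0]);p=p[abs(r)<max(.0006,1.5*r.std())]
    print("board edge",len(p),np.degrees(np.arctan(f[0])),[np.polyval(f,x).round(4) for x in(.43,.53,.62)]);B.append(f)
f=np.mean(B,0);print(" board centre y at .43 .53 .62",np.polyval(f,[.43,.53,.62]).round(4))
fk=(abs(Z-zt)<.008)&(hsv[...,1]>60)&(hsv[...,2]<200)
F=[]
for lo,(a,b) in((0,(20,140)),(1,(20,140))):
    pts=[]
    for v in range(a,b,4):
        u=np.where(fk[v]&(U[v]>180)&(U[v]<460))[0]
        pts.append((u.max()+.5 if lo else u.min()-.5,v))
    p=plane(c,pts,zt)[:,:2];f=np.polyfit(p[:,0],p[:,1],1);F.append(f)
    print("fork edge",np.degrees(np.arctan(f[0])),np.polyval(f,[.43,.53,.62]).round(4))
f=np.mean(F,0);print(" fork centre",np.polyval(f,[.43,.53,.62]).round(4))
# inner back edge of the mouth
col=[(u,np.where(fk[:,u]&(V[:,u]>100))[0].min()-.5) for u in range(275,375,5)]
print("mouth back edge",np.median(plane(c,col,zt),0))
hz=(V>340)&(V<400)&(U>295)&(U<350)&(hsv[...,2]>150);print("eye px",hz.sum(),[U[hz].min(),U[hz].max(),V[hz].min(),V[hz].max()])
uv=[[U[hz].mean(),V[hz].mean()]];print("eye at top/bottom plane",plane(c,uv,zt),plane(c,uv,zt-.015))
E
python3 m3.py wrist2.npy .1548
python3 - <<'E'
from h import *
c=np.load("top1.npy",allow_pickle=True).item();w=cloud(c);hsv=cv2.cvtColor(c["pixels"],cv2.COLOR_RGB2HSV)
cv2.imwrite("pics/pin.png",cv2.resize(c["pixels"][175:205,260:305,::-1],None,fx=14,fy=14,interpolation=0))
print((w[182:200,270:292,2]*1000).round().astype(int))
E
```

```text
board edge 39 2.2862422709816146 [np.float64(0.0756), np.float64(0.0796), np.float64(0.0832)]
board edge 36 3.6046384424502733 [np.float64(0.1919), np.float64(0.1982), np.float64(0.2039)]
 board centre y at .43 .53 .62 [0.1338 0.1389 0.1435]
fork edge 2.578843398190492 [0.0798 0.0843 0.0883]
fork edge 3.305780798050014 [0.188  0.1938 0.199 ]
 fork centre [0.1339 0.139  0.1436]
mouth back edge [0.47433097 0.13689453 0.1548    ]
eye px 285 [np.int64(309), np.int64(335), np.int64(365), np.int64(379)]
eye at top/bottom plane [[0.61604608 0.14357985 0.1548    ]] [[0.62707665 0.14414923 0.1398    ]]
[[                   4                    8                   11
                    11                   12                    7
                     8                    8                   11
                     5                   12                    6
  -9223372036854775808                   10                    8
                     6                    8                   11
                    10                   11                    7
                     9]
 [                  
[... 7483 characters left out ...]
    13
                    12                    5                    6
                     8                    6                    9
                     9]
 [                   8                    6                    8
                     7                   11                    3
                     9                   11                    6
                    12                    9                   11
                     7                    8                    8
                     8                   10                    7
                    11                    4                   12
                     9]]<stdin>:4: RuntimeWarning: invalid value encountered in cast
```

View pics/pin.png

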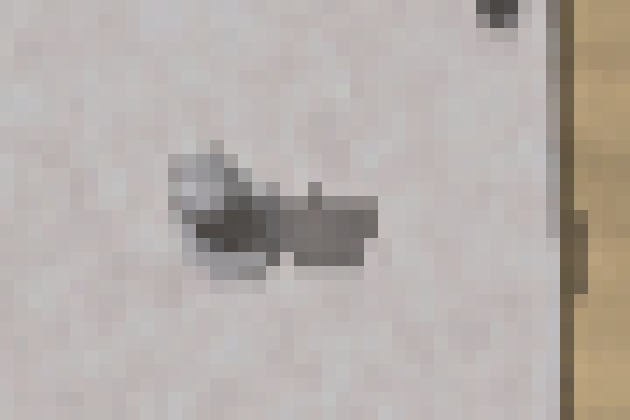

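In the wrist view the fork and board centre lines agree to 0.1 mm, and the jar is 1.4 mm off centre, which is inside the play. I'll move 1 mm forward and lower the fork.

>>> {"name": "drive_tool", "arguments": {
  "moves": [
    {"hand": 0, "linear": [-1, 0.5, 0], "rot": [0, 0, 0]},
    {"hand": 0, "linear": [0, 0, 25], "rot": [0, 0, 0]},
    {"hand": 0, "linear": [0, 0, 25], "rot": [0, 0, 0]},
    {"hand": 0, "linear": [0, 0, 25], "rot": [0, 0, 0]},
    {"hand": 0, "linear": [0, 0, 0], "rot": [0, 0, 0]}
  ]
}}

```text
time_s: 6.75
eef_pos: [0.5297, 0.1406, 0.1017]
orientation: [-0.025, 1.0, -0.001, -0.003]
ft_force: [-0.8, 0.4, -2.3]
gripper_width: 0.0131
grip_force: 59.0
```

>>> {"name": "drive_tool", "arguments": {
  "moves": [
    {"hand": 0, "linear": [0, 0, 10], "rot": [0, 0, 0]},
    {"hand": 0, "linear": [0, 0, 10], "rot": [0, 0, 0]},
    {"hand": 0, "linear": [0, 0, 5], "rot": [0, 0, 0]},
    {"hand": 0, "linear": [0, 0, 0], "rot": [0, 0, 0]},
    {"hand": 0, "linear": [0, 0, 0], "rot": [0, 0, 0]}
  ]
}}

```text
time_s: 7.25
eef_pos: [0.5323, 0.1412, 0.0799]
orientation: [-0.025, 1.0, 0.0, 0.0]
ft_force: [0.6, -0.3, -2.7]
gripper_width: 0.0135
grip_force: 59.0
```

>>> {"name": "drive_tool", "arguments": {
  "moves": [
    {"hand": 0, "linear": [0, 0, 10], "rot": [0, 0, 0]},
    {"hand": 0, "linear": [0, 0, 10], "rot": [0, 0, 0]},
    {"hand": 0, "linear": [0, 0, 8], "rot": [0, 0, 0]},
    {"hand": 0, "linear": [0, 0, 3], "rot": [0, 0, 0]},
    {"hand": 0, "linear": [0, 0, 0], "rot": [0, 0, 0]}
  ]
}}

```text
time_s: 7.75
eef_pos: [0.5317, 0.141, 0.0481]
orientation: [-0.025, 1.0, -0.0, -0.0]
ft_force: [0.4, 0.2, -2.7]
gripper_width: 0.0136
grip_force: 59.1
```

```bash
python3 - <<'E'
from h import *
c=snap("wrist");np.save("w3.npy",c,allow_pickle=True)
a=cv2.resize(c["pixels"],(400,300));s=snap("side");b=cv2.resize(s["pixels"][180:300,200:360],(400,300))
print(observe()["ft_force"],observe()["eef_pos"])
cv2.imwrite("pics/s3.png",np.hstack([a,b])[...,::-1])
E
```

```text
[-0.43149983  1.13875917 -2.49025403] [0.53203509 0.14110831 0.04836472]
```

View pics/s3.png

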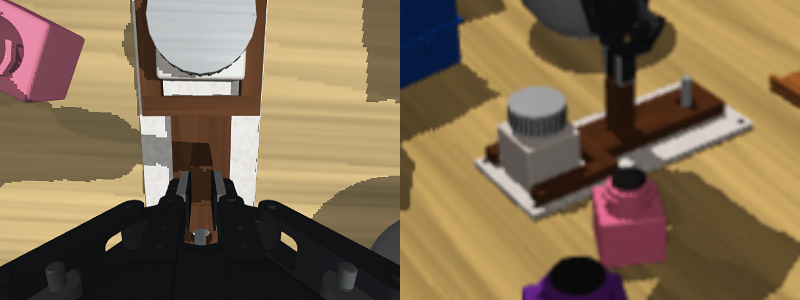

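The left wrist view shows the pin coming up through the eye at about (200,237) and the mouth around the jar. The right view confirms the fork is down on the board. Releasing and rising.

>>> {"name": "drive_tool", "arguments": {
  "moves": [
    {"hand": 0.5, "linear": [0, 0, 0], "rot": [0, 0, 0]},
    {"hand": 0.5, "linear": [0, 0, 0], "rot": [0, 0, 0]},
    {"hand": 1, "linear": [0, 0, 0], "rot": [0, 0, 0]},
    {"hand": 1, "linear": [0, 0, 0], "rot": [0, 0, 0]},
    {"hand": 1, "linear": [0, 0, 0], "rot": [0, 0, 0]}
  ]
}}

```text
time_s: 8.35
eef_pos: [0.5321, 0.1412, 0.0487]
orientation: [-0.025, 1.0, 0.0, 0.0]
ft_force: [-0.3, -0.1, -0.1]
gripper_width: 0.0832
grip_force: 0.0
```

>>> {"name": "drive_tool", "arguments": {
  "moves": [
    {"hand": 1, "linear": [0, 0, -20], "rot": [0, 0, 0]},
    {"hand": 1, "linear": [0, 0, -30], "rot": [0, 0, 0]},
    {"hand": 1, "linear": [0, 0, -40], "rot": [0, 0, 0]},
    {"hand": 1, "linear": [0, 0, -40], "rot": [0, 0, 0]},
    {"hand": 1, "linear": [0, 0, -30], "rot": [0, 0, 0]}
  ]
}}

```text
time_s: 8.85
eef_pos: [0.5326, 0.1411, 0.2113]
orientation: [-0.025, 1.0, 0.0, 0.001]
ft_force: [-0.9, 0.7, 0.3]
gripper_width: 0.0851
grip_force: 0.0
```

>>> {"name": "drive_tool", "arguments": {
  "moves": [
    {"hand": 1, "linear": [34, 0, 0], "rot": [0, 0, 0]},
    {"hand": 1, "linear": [34, 0, 0], "rot": [0, 0, 0]},
    {"hand": 1, "linear": [34, 0, 0], "rot": [0, 0, 0]},
    {"hand": 1, "linear": [0, 0, 0], "rot": [0, 0, 1]},
    {"hand": 1, "linear": [0, 0, 0], "rot": [0, 0, 1]}
  ]
}}

```text
time_s: 9.35
eef_pos: [0.4294, 0.1362, 0.2091]
orientation: [0.117, 0.993, 0.001, 0.0]
ft_force: [0.2, 0.7, 1.0]
gripper_width: 0.0856
grip_force: 0.0
```

>>> {"name": "drive_tool", "arguments": {
  "moves": [
    {"hand": 1, "linear": [0, 0, 0], "rot": [0, 0, 1]},
    {"hand": 1, "linear": [0, 0, 0], "rot": [0, 0, 1]},
    {"hand": 1, "linear": [0, 0, 0], "rot": [0, 0, 1]},
    {"hand": 1, "linear": [0, 0, 0], "rot": [0, 0, 0]},
    {"hand": 1, "linear": [0, 0, 0], "rot": [0, 0, 0]}
  ]
}}

```text
time_s: 9.85
eef_pos: [0.4301, 0.1361, 0.2087]
orientation: [0.317, 0.949, 0.0, 0.0]
ft_force: [0.6, -0.3, -0.3]
gripper_width: 0.0856
grip_force: 0.0
```

```bash
python3 - <<'E'
from h import *
s=observe();e=s["eef_pos"];M=R.from_quat(s["orientation"]).as_matrix();print(e,M.round(4),s["joint_positions"].round(2))
for n in("wrist","top"):
    c=snap(n);w=cloud(c);Z=w[...,2];hsv=cv2.cvtColor(c["pixels"],cv2.COLOR_RGB2HSV)
    save(c,n+"4.png")
    mc=(Z>.085)&(Z<.105)&(np.hypot(w[...,0]-.43,w[...,1]-.136)<.05)&(hsv[...,1]<60)
    print(n,mc.sum())
    if mc.sum()>50:
        k=max(cv2.findContours(mc.astype(np.uint8),0,2)[0],key=cv2.contourArea)
        x,r=cv2.minEnclosingCircle((plane(c,k[:,0],.094)[:,:2]*1000).astype(np.float32));print(x,r,"tool delta",M.T@np.array([x[0]-1000*e[0],x[1]-1000*e[1],0]))
        p=plane(c,k[:,0],.094)[:,:2]*1000
        el=cv2.fitEllipse(p.astype(np.float32));print(el)
E
```

```text
[0.4301271  0.13610571 0.20865645] [[-7.996e-01  6.005e-01  1.000e-04]
 [ 6.005e-01  7.996e-01  1.000e-04]
 [-0.000e+00  2.000e-04 -1.000e+00]] [-0.75  0.09  0.37  2.   -0.04  1.06  0.56]
wrist 3801
(429.41876220703125, 135.6616668701172) 30.140146255493164 tool delta [ 2.99766281e-01 -7.80419158e-01 -1.49939751e-04]
((429.54248046875, 135.5289306640625), (58.88037109375, 59.135475158691406), 41.57598114013672)
top 104
(434.4882507324219, 120.2821044921875) 22.572006225585938 tool delta [-1.29892352e+01 -1.00342341e+01 -1.42785069e-03]
((435.9075012207031, 117.18952941894531), (17.618349075317383, 41.410240173339844), 112.54576873779297)
```

The wrist view puts the cap within 1 mm of the tool axis, with a radius of 30.1 mm as given. Descending.

>>> {"name": "drive_tool", "arguments": {
  "moves": [
    {"hand": 1, "linear": [0, -0.5, 30], "rot": [0, 0, 0]},
    {"hand": 1, "linear": [0, 0, 35], "rot": [0, 0, 0]},
    {"hand": 1, "linear": [0, 0, 25], "rot": [0, 0, 0]},
    {"hand": 1, "linear": [0, 0, 10], "rot": [0, 0, 0]},
    {"hand": 1, "linear": [0, 0, 0], "rot": [0, 0, 0]}
  ]
}}

```text
time_s: 10.45
eef_pos: [0.4292, 0.1353, 0.1077]
orientation: [0.318, 0.948, -0.001, -0.001]
ft_force: [-0.2, -0.5, 0.1]
gripper_width: 0.0859
grip_force: 0.0
```

>>> {"name": "drive_tool", "arguments": {
  "moves": [
    {"hand": 1, "linear": [0, 0, 12], "rot": [0, 0, 0]},
    {"hand": 1, "linear": [0, 0, 12], "rot": [0, 0, 0]},
    {"hand": 1, "linear": [0, 0, 12], "rot": [0, 0, 0]},
    {"hand": 1, "linear": [0, 0, 10], "rot": [0, 0, 0]},
    {"hand": 1, "linear": [0, 0, 0], "rot": [0, 0, 0]}
  ]
}}

```text
time_s: 10.95
eef_pos: [0.4289, 0.1353, 0.0612]
orientation: [0.318, 0.948, -0.001, -0.001]
ft_force: [0.1, 0.5, 0.1]
gripper_width: 0.0851
grip_force: 0.0
```

>>> {"name": "drive_tool", "arguments": {
  "moves": [
    {"hand": 0.8, "linear": [0, 0, 0], "rot": [0, 0, 0]},
    {"hand": 0.6, "linear": [0, 0, 0], "rot": [0, 0, 0]},
    {"hand": 0.4, "linear": [0, 0, 0], "rot": [0, 0, 0]},
    {"hand": 0, "linear": [0, 0, 0], "rot": [0, 0, 0]},
    {"hand": 0, "linear": [0, 0, 0], "rot": [0, 0, 0]}
  ]
}}

```text
time_s: 11.45
eef_pos: [0.43, 0.1358, 0.0628]
orientation: [0.318, 0.948, 0.0, 0.0]
ft_force: [-0.3, 0.3, -0.3]
gripper_width: 0.012
grip_force: 0.0
```

```bash
python3 - <<'E'
from h import *
s=observe();print(s["eef_pos"],s["orientation"],s["ft_force"],s["wrist_torque"],s["gripper_width"],s["grip_force"],s["joint_positions"].round(2))
a=cv2.resize(snap("wrist")["pixels"],(400,300));b=cv2.resize(snap("side")["pixels"][180:300,200:360],(400,300))
cv2.imwrite("pics/s5.png",np.hstack([a,b])[...,::-1])
E
```

```text
[0.42999836 0.13581617 0.06282697] [3.18451382e-01 9.47939151e-01 2.35817859e-04 1.67563901e-04] [-0.32057134  0.27356088 -0.30795256] [-0.04981722 -0.02899038 -0.01417132] 0.012013531086986962 0.0 [-0.7   0.3   0.34  2.16 -0.16  0.7   0.67]
```

View pics/s5.png

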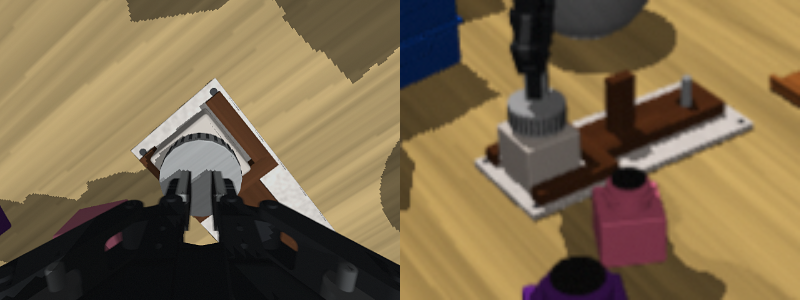

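The fingers appear to have closed over the cap's top rather than on it: left view, tips near (200,185), with a width of 12 mm and no grip force. I'll measure where the fingertips really are before going on.

```bash
python3 - <<'E'
from h import *
s=observe();e=s["eef_pos"];M=R.from_quat(s["orientation"]).as_matrix()
c=snap("wrist");w=cloud(c);t=(w-e)@M  # tool coords
hsv=cv2.cvtColor(c["pixels"],cv2.COLOR_RGB2HSV)
m=(abs(t[...,0])<.014)&(abs(t[...,1])<.03)&(hsv[...,2]<70)
print("finger tool z max/quantiles",np.nanquantile(t[...,2][m],[.5,.9,.97,.99,1]).round(4))
for u,v in((290,270),(290,300),(350,270),(350,300),(285,290),(360,290),(320,270),(320,240),(296,278),(344,278)): print(u,v,hsv[v,u],t[v,u].round(4),w[v,u].round(4))
mc=(abs(w[...,2]-.094)<.012)&(hsv[...,1]<60)&(hsv[...,2]>90)&(np.hypot(w[...,0]-.43,w[...,1]-.136)<.06);print("cap z",np.median(w[mc],0),mc.sum())
d=snap("side");q=cloud(d);hs=cv2.cvtColor(d["pixels"],cv2.COLOR_RGB2HSV)
m=(hs[...,2]<70)&(np.hypot(q[...,0]-.43,q[...,1]-.136)<.04)&(q[...,2]>.05);print("side finger z low",np.nanquantile(q[...,2][m],[0,.02,.1,.5]),m.sum())
print(observe()["gripper_width"])
E
```

```text
finger tool z max/quantiles [-0.1003 -0.079  -0.0566 -0.0475 -0.0177]
290 270 [102   8 167] [ 0.0082 -0.0142 -0.0314] [0.4148 0.1293 0.0941]
290 300 [75 22 23] [ 0.0056 -0.0122 -0.0563] [0.4181 0.1294 0.119 ]
350 270 [ 96   8 169] [ 0.0079  0.0124 -0.0308] [0.4311 0.1504 0.0935]
350 300 [108  28  45] [ 0.0062  0.0103 -0.0575] [0.4312 0.1477 0.1202]
285 290 [90  5 93] [-0.0013 -0.0167 -0.0315] [0.4209 0.1216 0.0942]
360 290 [ 90   6 163] [-0.0011  0.017  -0.032 ] [0.4411 0.1486 0.0948]
320 270 [120   3 166] [ 0.0083 -0.0009 -0.0316] [0.4228 0.14   0.0943]
320 240 [ 96   8 170] [ 0.022  -0.0009 -0.0315] [0.4118 0.1483 0.0942]
296 278 [98 11 94] [ 0.0046 -0.0116 -0.032 ] [0.4192 0.1293 0.0947]
344 278 [105   6 165] [ 0.0046  0.0097 -0.032 ] [0.4321 0.1463 0.0947]
cap z [0.41937841 0.14538276 0.09438945] 7566
side finger z low [0.06990246 0.07809561 0.13342926 0.3010551 ] 2278
-0.00014369221967034252
```

```bash
python3 - <<'E'
from h import *
s=observe();print(s["eef_pos"],s["ft_force"],s["joint_positions"].round(3),s["gripper_width"])
c=np.load("wrist2.npy",allow_pickle=True).item();T=np.array(c["T_tool_cam"])
def tool(c):
    v,u=np.mgrid[:480,:640];r=rays(c,np.c_[u.ravel(),v.ravel()])*c["z_map"].reshape(-1,1)
    return (r@T[:3,:3].T+T[:3,3]).reshape(480,640,3)
print(T.round(3))
for name,c in(("fork",c),("now",snap("wrist"))):
    t=tool(c);print(name)
    for v in range(255,345,8): print(v,[(u,*(t[v,u]*1000).round().tolist()) for u in (288,296,304,340,348)])
d=snap("side");cv2.imwrite("pics/s6.png",cv2.resize(d["pixels"][130:270,220:320,::-1],None,fx=4,fy=4,interpolation=0))
E
```

```text
[0.42989265 0.13575522 0.06267316] [-0.87854864  0.74328535 -0.14257857] [-0.699  0.304  0.341  2.161 -0.156  0.699  0.669] -0.00014369221967034252
[[-0.    -0.966 -0.26   0.065]
 [ 1.    -0.001  0.001 -0.001]
 [-0.001 -0.26   0.966 -0.179]
 [ 0.     0.     0.     1.   ]]
fork
255 [(288, -3.0, -21.0, 25.0), (296, -3.0, -16.0, 24.0), (304, -3.0, -12.0, 25.0), (340, -3.0, 10.0, 25.0), (348, -3.0, 15.0, 25.0)]
263 [(288, -8.0, -21.0, 25.0), (296, -8.0, -16.0, 24.0), (304, 14.0, -8.0, -37.0), (340, -8.0, 10.0, 24.0), (348, -8.0, 15.0, 24.0)]
271 [(288, -13.0, -21.0, 24.0), (296, -14.0, -17.0, 25.0), (304, 12.0, -8.0, -41.0), (340, 10.0, 7.0, -38.0), (348, -13.0, 15.0, 24.0)]
279 [(288, -18.0, -22.0, 24.0), (296, 10.0, -11.0, -46.0), (304, 10.0, -8.0, -46.0), (340, 10.0, 6.0, -45.0), (348, 10.0, 10.0, -46.0)]
287 [(288, 11.0, -14.0, -56.0), (296, 10.0, -11.0, -54.0), (304, 9.0, -8.0, -52.0), (340, 11.0, 6.0, -55.0), (348, 11.0, 9.0, -55.0)]
295 [(288, 10.0, -13.0, -61.0), (296, 10.0, -10.0, -61.0), (304, 7.0, -8.0, -54.0), (340, 10.0, 6.0, -62.0), (348, 11.0, 8.0, -63.0)]
303 [(288, 11.0,
[... 1677 characters left out ...]
-69.0), (348, 6.0, 9.0, -60.0)]
311 [(288, 6.0, -13.0, -66.0), (296, 13.0, -9.0, -78.0), (304, 12.0, -7.0, -76.0), (340, 12.0, 5.0, -76.0), (348, 13.0, 7.0, -79.0)]
319 [(288, 12.0, -11.0, -82.0), (296, 13.0, -9.0, -84.0), (304, 12.0, -6.0, -81.0), (340, 11.0, 5.0, -81.0), (348, 13.0, 7.0, -83.0)]
327 [(288, 65.0, -1.0, -179.0), (296, 12.0, -8.0, -86.0), (304, 11.0, -6.0, -85.0), (340, 12.0, 4.0, -86.0), (348, 11.0, 7.0, -85.0)]
335 [(288, 11.0, -11.0, -89.0), (296, 11.0, -8.0, -90.0), (304, 11.0, -6.0, -90.0), (340, 11.0, 4.0, -89.0), (348, 12.0, 6.0, -90.0)]
343 [(288, 16.0, -9.0, -102.0), (296, 12.0, -8.0, -94.0), (304, 11.0, -6.0, -94.0), (340, 11.0, 4.0, -94.0), (348, 11.0, 6.0, -94.0)]
```

View pics/s6.png

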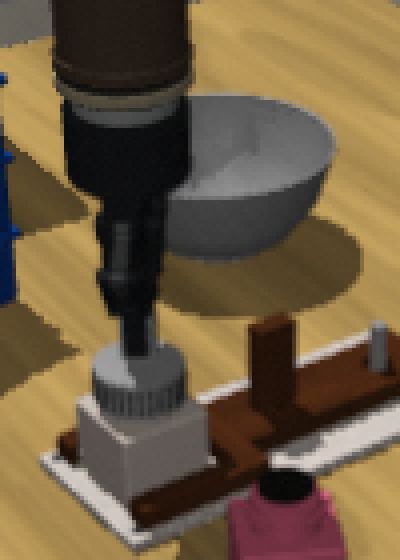

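The measurement settles it: the real fingertips sit about 36 mm behind the reported TCP, and the fork was held only by the block's top few millimetres. In the side view the shut fingers stand just above the cap, at about (140,355), and nothing is disturbed. I'll open and measure the open tips.

>>> {"name": "drive_tool", "arguments": {
  "moves": [
    {"hand": 1, "linear": [0, 0, 0], "rot": [0, 0, 0]},
    {"hand": 1, "linear": [0, 0, 0], "rot": [0, 0, 0]},
    {"hand": 1, "linear": [0, 0, 0], "rot": [0, 0, 0]},
    {"hand": 1, "linear": [0, 0, 0], "rot": [0, 0, 0]},
    {"hand": 1, "linear": [0, 0, 0], "rot": [0, 0, 0]}
  ]
}}

```text
time_s: 12.25
eef_pos: [0.4299, 0.1357, 0.0626]
orientation: [0.318, 0.948, 0.0, 0.0]
ft_force: [0.5, 0.0, -0.2]
gripper_width: 0.0722
grip_force: 0.0
```

```bash
cat > tip.py <<'E'
from h import *
s=observe();e=s["eef_pos"];print(e,s["gripper_width"],s["ft_force"],"grasp_offset",grasp_offset)
c=snap("wrist");T=np.array(c["T_tool_cam"])
v,u=np.mgrid[:480,:640];r=rays(c,np.c_[u.ravel(),v.ravel()])*c["z_map"].reshape(-1,1)
t=(r@T[:3,:3].T+T[:3,3]).reshape(480,640,3)*1000
val=c["pixels"].max(2)
m=(abs(t[...,0])<20)&(abs(t[...,1])>3)&(abs(t[...,1])<70)&(t[...,2]<-33)&(t[...,2]>-110)
for sgn in(-1,1):
    k=m&(sgn*t[...,1]>0);q=t[k];i=np.argsort(-q[:,2])
    print(sgn,k.sum(),"frontmost",q[i[5:60:6]].round(0).tolist())
E
python3 tip.py
```

```text
[0.4298548  0.13570695 0.06259044] 0.07216972222505583 [ 0.54127096  0.01706212 -0.21289947] grasp_offset -0.0187
-1 13720 frontmost [[16.0, -7.0, -33.0], [7.0, -27.0, -33.0], [-11.0, -12.0, -33.0], [15.0, -13.0, -33.0], [13.0, -20.0, -33.0], [16.0, -20.0, -33.0], [4.0, -24.0, -33.0], [-1.0, -4.0, -33.0], [-15.0, -9.0, -33.0], [-3.0, -21.0, -33.0]]
1 13757 frontmost [[-7.0, 11.0, -33.0], [-7.0, 13.0, -33.0], [-13.0, 7.0, -33.0], [15.0, 22.0, -33.0], [20.0, 19.0, -33.0], [13.0, 9.0, -33.0], [3.0, 22.0, -33.0], [-11.0, 8.0, -33.0], [11.0, 4.0, -33.0], [-14.0, 21.0, -33.0]]
```

```bash
sed -i 's/>3)&(abs(t\[...,1\])<70)&(t\[...,2\]<-33)/>33)\&(abs(t[...,1])<60)\&(t[...,2]<-15)/' tip.py; python3 tip.py
```

```text
[0.42984764 0.13568916 0.06258911] 0.07889077604836747 [-0.97509888 -0.59393541  0.94832405] grasp_offset -0.0187
-1 9475 frontmost [[2.0, -40.0, -47.0], [-3.0, -40.0, -47.0], [6.0, -40.0, -47.0], [1.0, -40.0, -48.0], [-6.0, -40.0, -48.0], [-9.0, -40.0, -48.0], [7.0, -40.0, -48.0], [5.0, -40.0, -48.0], [2.0, -40.0, -49.0], [-8.0, -40.0, -49.0]]
1 9835 frontmost [[-2.0, 39.0, -47.0], [-0.0, 39.0, -47.0], [5.0, 39.0, -48.0], [1.0, 39.0, -48.0], [-9.0, 39.0, -48.0], [2.0, 39.0, -48.0], [4.0, 39.0, -48.0], [-3.0, 39.0, -48.0], [4.0, 39.0, -49.0], [5.0, 39.0, -49.0]]
```

The open tips are at tool z = -47.5 mm. Going down 37 mm puts the gripping tips at about z 0.068, the cap's lower rim and clear of the shoulder at 0.062.

>>> {"name": "drive_tool", "arguments": {
  "moves": [
    {"hand": 1, "linear": [0, 0, 10], "rot": [0, 0, 0]},
    {"hand": 1, "linear": [0, 0, 10], "rot": [0, 0, 0]},
    {"hand": 1, "linear": [0, 0, 10], "rot": [0, 0, 0]},
    {"hand": 1, "linear": [0, 0, 6.5], "rot": [0, 0, 0]},
    {"hand": 1, "linear": [0, 0, 0], "rot": [0, 0, 0]}
  ]
}}

```text
time_s: 12.85
eef_pos: [0.429, 0.1352, 0.0248]
orientation: [0.319, 0.948, -0.001, -0.001]
ft_force: [-0.3, -0.1, 0.3]
gripper_width: 0.085
grip_force: 0.0
```

>>> {"name": "drive_tool", "arguments": {
  "moves": [
    {"hand": 1, "linear": [0, 0, 0], "rot": [0, 0, 0]},
    {"hand": 0.8, "linear": [0, 0, 0], "rot": [0, 0, 0]},
    {"hand": 0.7, "linear": [0, 0, 0], "rot": [0, 0, 0]},
    {"hand": 0.6, "linear": [0, 0, 0], "rot": [0, 0, 0]},
    {"hand": 0, "linear": [0, 0, 0], "rot": [0, 0, 0]}
  ]
}}

```text
time_s: 13.35
eef_pos: [0.43, 0.1355, 0.0269]
orientation: [0.319, 0.948, 0.0, 0.0]
ft_force: [-2.6, -1.9, 9.0]
gripper_width: 0.0592
grip_force: 62.1
```

>>> {"name": "drive_tool", "arguments": {
  "moves": [
    {"hand": 0, "linear": [0, 0, 0], "rot": [0, 0, 0]},
    {"hand": 0, "linear": [0, 0, 0], "rot": [0, 0, 0]},
    {"hand": 0, "linear": [0, 0, 0], "rot": [0, 0, 0]},
    {"hand": 0, "linear": [0, 0, 0], "rot": [0, 0, 0]},
    {"hand": 0, "linear": [0, 0, 0], "rot": [0, 0, 0]}
  ]
}}

```text
time_s: 13.85
eef_pos: [0.4299, 0.1355, 0.0269]
orientation: [0.319, 0.948, 0.0, 0.0]
ft_force: [-2.9, -1.7, 9.0]
gripper_width: 0.0593
grip_force: 62.1
```

>>> {"name": "drive_tool", "arguments": {
  "moves": [
    {"hand": 0, "linear": [0, 0, 0], "rot": [0, 0, -0.6]},
    {"hand": 0, "linear": [0, 0, 0], "rot": [0, 0, -0.6]},
    {"hand": 0, "linear": [0, 0, 0], "rot": [0, 0, -0.6]},
    {"hand": 0, "linear": [0, 0, 0], "rot": [0, 0, -0.6]},
    {"hand": 0, "linear": [0, 0, 0], "rot": [0, 0, -0.6]}
  ]
}}

```text
time_s: 14.35
eef_pos: [0.4306, 0.1362, 0.027]
orientation: [0.113, 0.994, 0.001, 0.001]
ft_force: [-1.0, 0.6, 6.8]
gripper_width: 0.0593
grip_force: 62.9
```

>>> {"name": "drive_tool", "arguments": {
  "moves": [
    {"hand": 0, "linear": [0, 0, 0], "rot": [0, 0, -0.6]},
    {"hand": 0, "linear": [0, 0, 0], "rot": [0, 0, -0.6]},
    {"hand": 0, "linear": [0, 0, 0], "rot": [0, 0, -0.6]},
    {"hand": 0, "linear": [0, 0, 0], "rot": [0, 0, -0.6]},
    {"hand": 0, "linear": [0, 0, 0], "rot": [0, 0, -0.6]}
  ]
}}

```text
time_s: 14.85
eef_pos: [0.4307, 0.1362, 0.027]
orientation: [-0.096, 0.995, 0.0, 0.001]
ft_force: [-1.5, 1.3, 6.3]
gripper_width: 0.0592
grip_force: 62.9
```

>>> {"name": "drive_tool", "arguments": {
  "moves": [
    {"hand": 0, "linear": [0, 0, 0], "rot": [0, 0, -0.6]},
    {"hand": 0, "linear": [0, 0, 0], "rot": [0, 0, -0.6]},
    {"hand": 0, "linear": [0, 0, 0], "rot": [0, 0, -0.6]},
    {"hand": 0, "linear": [0, 0, 0], "rot": [0, 0, -0.6]},
    {"hand": 0, "linear": [0, 0, 0], "rot": [0, 0, -0.6]}
  ]
}}

```text
time_s: 15.35
eef_pos: [0.4309, 0.1364, 0.0273]
orientation: [-0.301, 0.954, 0.0, 0.001]
ft_force: [-1.4, 1.1, 10.1]
gripper_width: 0.0591
grip_force: 63.3
```

```bash
python3 - <<'E'
from h import *
s=observe();M=R.from_quat(s["orientation"]).as_matrix();print(s["eef_pos"],M[:,1].round(3),np.degrees(np.arctan2(M[1,1],M[0,1])),s["ft_force"],s["wrist_torque"],s["gripper_width"],s["joint_positions"].round(2))
a=cv2.resize(snap("wrist")["pixels"],(400,300));b=cv2.resize(snap("side")["pixels"][180:300,200:360],(400,300))
cv2.imwrite("pics/s7.png",np.hstack([a,b])[...,::-1])
E
```

```text
[0.43092231 0.13638999 0.02734044] [-0.574  0.819 -0.   ] 125.04813588180984 [-1.43965585  1.06751246 10.06856289] [ 0.01773549  0.37663182 -0.0719226 ] 0.059076673837443174 [-0.41  0.36 -0.01  2.17  0.    0.61  1.77]
```

View pics/s7.png

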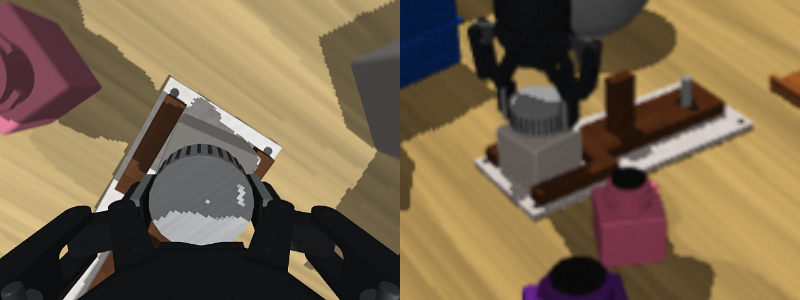

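The fingers hold the cap at its rim, the torque has dropped to 0.07 N m, and the turn came to 72°. The jar and fork are still in place. Lifting gently.

>>> {"name": "drive_tool", "arguments": {
  "moves": [
    {"hand": 0, "linear": [0, 0, -1.5], "rot": [0, 0, 0]},
    {"hand": 0, "linear": [0, 0, -1.5], "rot": [0, 0, 0]},
    {"hand": 0, "linear": [0, 0, -1.5], "rot": [0, 0, 0]},
    {"hand": 0, "linear": [0, 0, -1.5], "rot": [0, 0, 0]},
    {"hand": 0, "linear": [0, 0, 0], "rot": [0, 0, 0]}
  ]
}}

```text
time_s: 15.95
eef_pos: [0.4298, 0.1356, 0.0322]
orientation: [-0.3, 0.954, -0.0, 0.0]
ft_force: [-0.7, -0.5, -0.5]
gripper_width: 0.0587
grip_force: 64.3
```

>>> {"name": "drive_tool", "arguments": {
  "moves": [
    {"hand": 0, "linear": [0, 0, -6], "rot": [0, 0, 0]},
    {"hand": 0, "linear": [0, 0, -8], "rot": [0, 0, 0]},
    {"hand": 0, "linear": [0, 0, -8], "rot": [0, 0, 0]},
    {"hand": 0, "linear": [0, 0, -8], "rot": [0, 0, 0]},
    {"hand": 0, "linear": [0, 0, -6], "rot": [0, 0, 0]}
  ]
}}

```text
time_s: 16.45
eef_pos: [0.4302, 0.1358, 0.0691]
orientation: [-0.3, 0.954, 0.0, 0.001]
ft_force: [-0.2, -0.4, -0.5]
gripper_width: 0.0593
grip_force: 64.3
```

>>> {"name": "drive_tool", "arguments": {
  "moves": [
    {"hand": 0, "linear": [0, 0, -6], "rot": [0, 0, 0]},
    {"hand": 0, "linear": [0, 0, -2], "rot": [0, 0, 0]},
    {"hand": 0, "linear": [0, 0, 0], "rot": [0, 0, 0]},
    {"hand": 0, "linear": [0, 0, 0], "rot": [0, 0, 0]},
    {"hand": 0, "linear": [0, 0, 0], "rot": [0, 0, 0]}
  ]
}}

```text
time_s: 16.95
eef_pos: [0.4296, 0.1356, 0.0758]
orientation: [-0.3, 0.954, -0.0, -0.0]
ft_force: [-0.5, -0.3, -0.1]
gripper_width: 0.0591
grip_force: 64.3
```

```bash
python3 - <<'E'
from h import *
s=observe();print(s["eef_pos"],s["ft_force"],s["gripper_width"],s["grip_force"],abs(s["dq"]).max())
c=snap("wrist");w=cloud(c);a=cv2.resize(c["pixels"],(400,300));d=snap("side");b=cv2.resize(d["pixels"][160:300,200:360],(400,300))
cv2.imwrite("pics/s8.png",np.hstack([a,b])[...,::-1])
Z=w[...,2];m=(np.hypot(w[...,0]-.43,w[...,1]-.136)<.026)&(Z>.12)&(Z<.16)&(c["pixels"].max(2)>110);print("cap top z",np.median(Z[m]),m.sum())
q=w[m];print(np.linalg.lstsq(np.c_[q[:,:2],np.ones(len(q))],q[:,2],rcond=None)[0][:2])
E
```

```text
[0.42961886 0.13561174 0.07580576] [-0.5244149  -0.2709797  -0.12580877] 0.05913250022939665 64.34402044862509 0.0014624008388460284
cap top z 0.1432450876103554 5396
[-2.00448861e-03  7.33538529e-05]
```

View pics/s8.png

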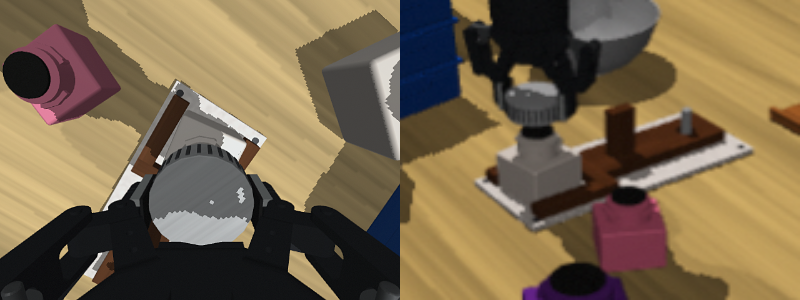

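The cap is held level with its top at z 0.143, so its rim is about 23 mm above the jar's mouth. The jar stands on the board inside the hung fork. Handing in.

```bash
python3 -c "
from cell import close_job
print(close_job())"
```

```text
the job is handed in; nothing more can be done
None
```

The job is handed in, with no verdict returned: the fork hangs on the pin around the jar, and the cap is off and held level about 23 mm above the open mouth, at about 17 s on the robot's clock.

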